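# Line up bushings in the carriage nests and hold the index plunger out

### The job

Get the loading carriage ready to be run along its bed: push the three standing bushings back into a straight row, one fully home in each V nest of the fence and still upright. Then pull the index plunger's black knob fully back towards the front, clear of its seat hole, and finish while still holding it there with the fingers, because its spring would snap it home again. Leave the lying bushing beside the station, the cast frame behind it and the brush in front of it where they are.

Things in the scene. Friction and masses are not known exactly. Their poses are not given: they have to be found in the camera images.
- station: Fixed loading station, bed 235 x 405 mm. Origin: on the bench top, under the middle of the bed; x points from its front (robot side) to its back, y left along the fence, z up. The light carriage plate (x -98 to +86, y -85 to +190 mm) has its top 20 mm above the bench, between guide strips 24 mm high. A steel fence, its top 65 mm above the bench, with three V nests in its front stands at the back.
- nest1 (a point): Centre of the left (y +135 mm) V nest's place, on the carriage's top: a bushing fully home in this nest stands with its axis through here, touching both faces of the V. Axes as the station's. The V (120 degrees) opens to the front; it is 52 mm wide and its mouth lies 15 mm behind this point. Nests are 85 mm apart.
- nest2 (a point): Centre of the middle (y +50 mm) V nest's place, on the carriage's top: a bushing fully home in this nest stands with its axis through here, touching both faces of the V. Axes as the station's. The V (120 degrees) opens to the front; it is 52 mm wide and its mouth lies 15 mm behind this point. Nests are 85 mm apart.
- nest3 (a point): Centre of the right (y -35 mm) V nest's place, on the carriage's top: a bushing fully home in this nest stands with its axis through here, touching both faces of the V. Axes as the station's. The V (120 degrees) opens to the front; it is 52 mm wide and its mouth lies 15 mm behind this point. Nests are 85 mm apart.
- bushing_1: One of three identical plain steel bushings (tubes) standing upright on the carriage (a fourth lies on its side on the bench and is not needed): 52 mm outside diameter, wall about 6 mm, 75 mm tall, 0.13 to 0.25 kg. Origin: centre of its underside; z up along its axis. Any bushing may go into any nest; each starts 35 to 76 mm in front of a nest and up to 10 mm to the side of it.
- bushing_2: One of three identical plain steel bushings (tubes) standing upright on the carriage (a fourth lies on its side on the bench and is not needed): 52 mm outside diameter, wall about 6 mm, 75 mm tall, 0.13 to 0.25 kg. Origin: centre of its underside; z up along its axis. Any bushing may go into any nest; each starts 35 to 76 mm in front of a nest and up to 10 mm to the side of it.
- bushing_3: One of three identical plain steel bushings (tubes) standing upright on the carriage (a fourth lies on its side on the bench and is not needed): 52 mm outside diameter, wall about 6 mm, 75 mm tall, 0.13 to 0.25 kg. Origin: centre of its underside; z up along its axis. Any bushing may go into any nest; each starts 35 to 76 mm in front of a nest and up to 10 mm to the side of it.
- index_plunger (a joint): Pull of the index plunger in m: 0 = pin home in its seat hole, 0.024 = fully back against its stop; it moves straight along the station's -x. Spring: about 6 N at the start, 10 N fully back; it returns by itself when let go.
- knob (a point): Centre of the plunger's black knob, moving with it; axes as the station's. Disc 40 mm across, 14 mm thick, its axis level along the station's x, centre 74 mm above the bench, right of the carriage. An 8 mm stem runs back from it to a grey bracket (top 92 mm above the bench). Between knob and bracket's sleeve 34 mm are free when home: a finger fits behind the knob from above, over the stem.
- seat_hole (a point): Front mouth of the seat hole in the carriage lug, 74 mm above the bench; the pin enters it 14 mm deep when home.
- lying_bushing: Bystander: a bushing of the same size lying on its side on the bench, left of the station. Origin: under its centre. Farther left a task lamp with a wide shade hangs over the bench (about x 0.45 to 0.6, y 0.35 to 0.5 m, less than 0.6 m up); keep the arm clear of it.
- cast_frame: Bystander: die-cast aluminium frame, 99 x 113 x 30 mm, lying behind the station. Origin: centre of its underside.
- brush: Bystander: flat chip brush, 190 x 26 x 12 mm, lying along y just in front of the station. Origin: centre of its underside.

How it is judged:
By the outcome, as a careful person would: the job done as asked, in the order asked, and still so for the second after the job is handed in, while the arm keeps its last pose, push and grip.
It also fails if it takes over 61 s, if anything falls off the work surface, if the arm or the gripper's body presses on something with over 40 N, if the wrist force passes 120 N, or if a joint passes its speed limit or range.

### The arm

A 6-joint arm with a two-finger parallel gripper is mounted at the origin on a cart in front of the work surface, level with it; the furniture and walls round the work are solid. World frame = base frame: x ahead of the robot, y to its left, z up, the work surface at z = 0. Lengths are in m, angles in degrees, forces in N, time in s.
With the tool pointing down it reaches from about 0.375 to 0.9 m from the base axis. Payload 3.1 kg.
Tool frame: the origin (TCP) lies at the very end of the fingers, on their centre line; the grasp point (between the pads) lies 19 mm behind it (bot.tcp_to_grasp is the distance from the TCP to the grasp point, in m); z points along the fingers, y is the direction in which the jaws open and shut (so a half turn about z gives the same grasp; the last joint's range is limited). The gripper opens to 87 mm and grips with 3 to 60 N. Pads are 19 mm wide; open, the fingers measure 117 mm over their backs; the gripper's body (75 mm by 190 mm) begins 51 mm behind the grasp point.
Start: joints at [59.387, 30.224, 82.088, -0, 67.689, -10.227], TCP at [0.218, 0.586, 0.223] pointing down, gripper open.
Joint ranges: [-176.69, 176.69], [-43.24, 126.21], [12.49, 139.97], [-82, 262], [0, 151.66], [-163.58, 163.58]. Speed limits (degrees/s): [159.86, 159.86, 180, 180, 180, 180].

### API

Orientations are given as a 3x3 rotation matrix whose columns are the frame's x, y, z axes.
In Python, from rig import telemetry, eyes, order, bot gives the robot as it stands. The module is installed in compiled form; this text tells all that it offers.
- The arm moves only by the tool servo_tool, never from a script. Its argument "targets" is a list of rows, each a list of 2 entries, a list of its own where there are three numbers: the shift along the tool's x, y, z in m, then the turn, a rotation vector about the tool's x, y, z in rad. In form: [[[tx, ty, tz], [wx, wy, wz]], ...]. A call has 1 to 12 rows; each row is the pose to reach, as a shift and turn from the pose commanded when the call began, along the tool's axes at that moment; what a row does not reach only later rows make up. A row lasts 1/8 s, in which the tool goes at most 62.5 mm and 10.7 degrees, less where a joint would pass 70% of its speed; a pose out of reach is approached as far as the arm can. A call with a gripper value outside its range is refused whole. "gripper" is the finger opening in m, from 0 to 0.087, set as the call begins (left out, the last holds). The fingers move at their own pace and stop on an object; the grip force is fixed at half the most. Time passes only in rows, so rows that repeat a pose let the fingers close. It gives the time, the measured TCP pose, the force and the opening at its end, in the units of the state.
- telemetry.read_state(): the state, without advancing time (a new reading comes with each control period).
- eyes.capture(name): name is "side" or "top" or "wrist"; returns a dict with "pixels" (400x640x3 uint8, blue, green, red), "intrinsics" (3x3 intrinsics, pixels), "extrinsics" (4x4, takes a point from camera to world coordinates); the wrist camera has in their place "T_tool_cam" (4x4, takes a point from camera to tool coordinates, whose origin is the TCP and whose axes are the flange's). Camera axes: x right, y down, z forward; pixel columns grow to the right and rows downward; lengths in m; the calibration is good to about 2 mm. The wrist camera is an equidistant fisheye: a pixel r from the principal point sees the ray r / f radians off the axis. A picture is of the moment at which its call begins: read the wrist's pose just before it. There is no depth.
- order.hand_in(): hands the job in, once; it reports no verdict.
The state is a dict: "time_s": time; "joint_positions": joint angles; "qvel": joint speeds; "tau": joint torques, N m; "position": TCP position; "tcp_rot": TCP orientation; "force": force on the tool from outside, world axes, zero at the start; "moment": the same for the moment, N m; "opening": opening from 0.0 (shut) to 1.0 (fully open).
Only numpy, scipy, OpenCV 4.12 (cv2) and the standard library are available. Lean on these libraries where they do the work, as an engineer would, in place of code of your own. Each camera call takes 0.05 s, during which the arm holds its last target. There are 200 camera calls.

## Working session

There is one attempt and no reset: what is moved stays moved. The work goes in short steps, Python scripts to look and compute and a tool call to move; the robot and the scene stay as the last step left them, time stands still between calls to the robot, and variables do not carry over. Pictures are saved under pics/ and viewed, about 8 in all and at most 12, crops included, and the job is handed in when it is done.

Besides the shell and the picture viewer there is one more tool, called after "Request:" as name([rows], argument=value, ...), one row to a line, values as JSON. servo_tool: Moves the arm, as the interface text tells. Its arguments: {"type":"object","properties":{"targets":{"type":"array","items":{"type":"array"}},"gripper":{"type":"number"}},"required":["targets"]}

```bash
mkdir -p pics; python3 - <<'E'
from rig import telemetry, eyes
import cv2,numpy as np
s=telemetry.read_state(); print(s)
for n in("top","side"):
    c=eyes.capture(n); cv2.imwrite(f"pics/{n}0.png",c["pixels"]); print(n,c["intrinsics"],np.round(c["extrinsics"],4))
print(eyes.capture("wrist")["T_tool_cam"])
E
```

```text
{'time_s': 0.0, 'joint_positions': array([ 5.93883088e+01,  3.02810261e+01,  8.21578793e+01,  3.35063692e-04,
        6.76893343e+01, -1.02269291e+01]), 'qvel': array([-0.00406576,  0.04494245,  0.10824742, -0.03218015, -0.0282229 ,
       -0.03968926]), 'tau': array([ 2.21453238e-04, -4.40036631e+01, -1.76596856e+01,  6.34972542e-02,
        5.78921009e-02, -1.61001872e-04]), 'position': array([0.21728074, 0.58521559, 0.22154127]), 'tcp_rot': array([[-9.37373654e-01,  3.48323591e-01, -1.14438833e-03],
       [ 3.48325238e-01,  9.37371766e-01, -1.92352962e-03],
       [ 4.02706562e-04, -2.20168532e-03, -9.99997495e-01]]), 'force': array([ 0.3099499 ,  0.00776083, -0.35933795]), 'moment': array([ 0.04538884,  0.018307  , -0.03601498]), 'opening': 1.0027690269698544}
top [[461.14886673   0.         322.14572631]
 [  0.         461.14886673 208.18973357]
 [  0.           0.           1.        ]] [[ 0.0068 -0.9866  0.163   0.4515]
 [-0.9998 -0.0039  0.0177  0.1214]
 [-0.0168 -0.163  -0.9865  1.0499]
 [ 0.      0.      0.      1.    ]]
side [[414.85640876   0.         315.87342796]
 [  0.         414.85640876 199.60901161]
 [  0.           0.           1.        ]] [[ 0.9994 -0.0126  0.0307  0.5811]
 [-0.0332 -0.4261  0.9041 -0.8177]
 [ 0.0017 -0.9046 -0.4263  0.5084]
 [ 0.      0.      0.      1.    ]]
[[ 1.28655600e-06 -9.63947487e-01 -2.66092543e-01  7.28728792e-02]
 [ 9.99999527e-01 -2.57567089e-04  9.37898151e-04  1.09472432e-03]
 [-9.72621248e-04 -2.66092418e-01  9.63947031e-01 -1.61576850e-01]
 [ 0.00000000e+00  0.00000000e+00  0.00000000e+00  1.00000000e+00]]
```

View pics/top0.png

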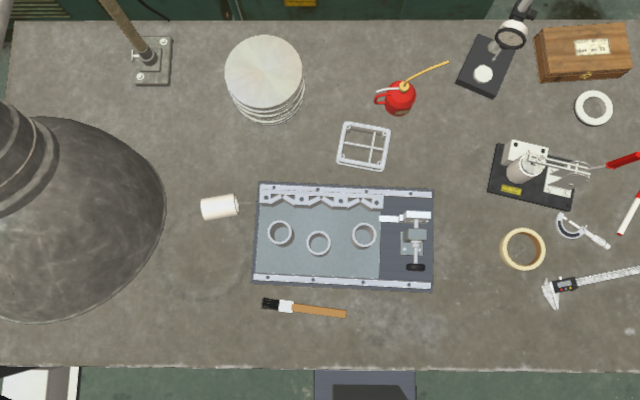

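View pics/side0.png

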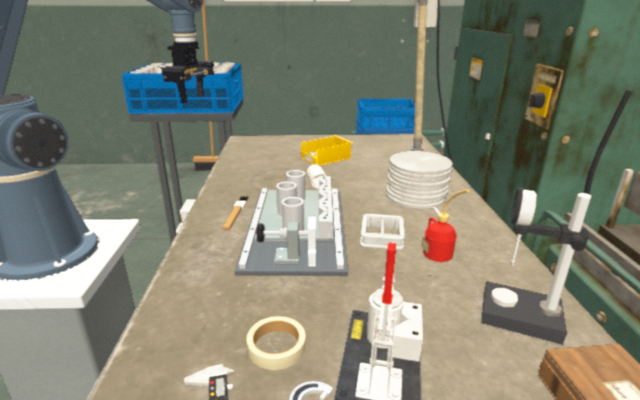

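The top view shows the station with bed corners at about (260,182), (434,188), (432,292) and (252,287). The bushings are near (280,232), (318,242) and (364,235), and the knob is near (415,267). I'll enlarge this area.

```bash
python3 - <<'E'
import cv2
i=cv2.imread("pics/top0.png")[172:302,245:445]
cv2.imwrite("pics/crop.png",cv2.resize(i,None,fx=4,fy=4,interpolation=cv2.INTER_CUBIC))
E
```

```text
(no output)
```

View pics/crop.png

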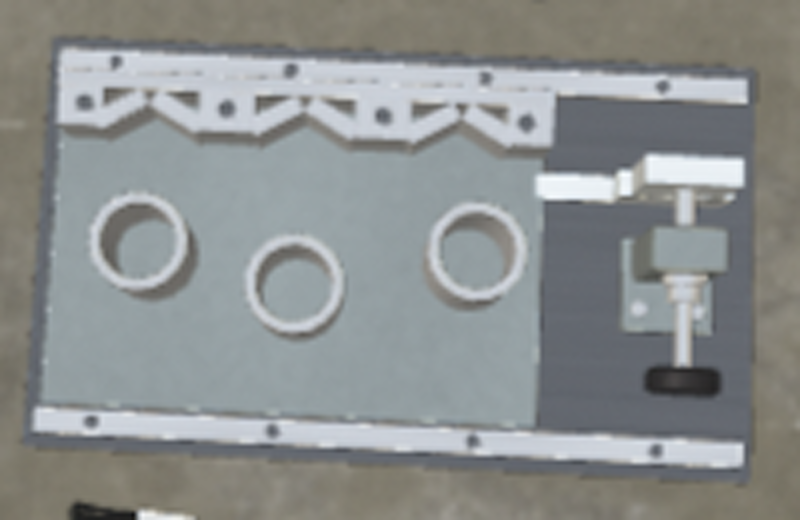

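```bash
cat > h.py <<'E'
import numpy as np,cv2
K=np.array([[461.14886673,0,322.14572631],[0,461.14886673,208.18973357],[0,0,1]])
T=np.array([[.0068,-.9866,.163,.4515],[-.9998,-.0039,.0177,.1214],[-.0168,-.163,-.9865,1.0499]])
def top(u,v,z,crop=True):
    if crop:u,v=(u+.5)/4+244.5,(v+.5)/4+171.5
    d=T[:,:3]@np.linalg.solve(K,[u,v,1]); return (T[:,3]+d*(z-T[2,3])/d[2])
E
python3 - <<'E'
from h import *
P=lambda n,u,v,z:print(n,np.round(top(u,v,z),4))
for c in[(55,38),(755,70),(747,483),(25,445)]:P("bed",*c,.012)
C=np.array([top(*c,.012)for c in[(55,38),(755,70),(747,483),(25,445)]])
ctr=C.mean(0); ydir=(C[0]+C[3]-C[1]-C[2]);xd=C[0]+C[1]-C[2]-C[3]
print(ctr,np.linalg.norm(ydir)/2,np.linalg.norm(xd)/2,np.degrees([np.arctan2(-ydir[0],ydir[1]),np.arctan2(xd[1],xd[0])]))
for c in[(139,242),(295,286),(477,252)]:P("bush",*c,.095)
for c in[(150,97),(307,103),(462,108)]:P("apex",*c,.065)
P("knob",682,381,.074);P("seatlug",685,170,.074)
E
```

```text
bed [0.6857 0.2877 0.012 ]
bed [ 0.6682 -0.1142  0.012 ]
bed [ 0.4357 -0.1022  0.012 ]
bed [0.4537 0.2977 0.012 ]
[0.56085635 0.0922512  0.012     ] 0.40129614939185193 0.23251349378696193 [-2.53624991 -2.69646833]
bush [0.5584 0.2274 0.095 ]
bush [0.5358 0.1459 0.095 ]
bush [0.554  0.0515 0.095 ]
apex [0.6411 0.2264 0.065 ]
apex [0.6381 0.1409 0.065 ]
apex [0.6356 0.0568 0.065 ]
knob [ 0.489  -0.0566  0.074 ]
seatlug [ 0.6007 -0.0611  0.074 ]
```

```bash
cat >> h.py <<'E'
from scipy.spatial.transform import Rotation as Ro
YAW=-2.5
def Rst(yaw=YAW,half=False):
    a=np.radians(yaw); x=np.array([-np.cos(a),-np.sin(a),0]);z=np.array([0,0,-1.])
    return np.c_[x,np.cross(z,x),z]
def rows(pts,Rt=None):
    from rig import telemetry
    s=telemetry.read_state();R=s["tcp_rot"];p=s["position"]
    Rt=Rst() if Rt is None else Rt
    w=Ro.from_matrix(R.T@Rt).as_rotvec()
    print("at",np.round(p,4),"F",np.round(s["force"],1),"t",round(s["time_s"],2))
    for q in pts: print(q,np.round(R.T@(np.array(q)-p),4).tolist(),np.round(w,3).tolist())
E
python3 -c "
from h import *
rows([(.22,.36,.223),(.44,.14,.25)])"
```

```text
at [0.2174 0.5854 0.2218] F [-0.2  1.  -0.1] t 0.15
(0.22, 0.36, 0.223) [-0.081, -0.2104, -0.0009] [-0.002, -0.001, -0.312]
(0.44, 0.14, 0.25) [-0.3638, -0.34, -0.0278] [-0.002, -0.001, -0.312]
```

Request:
servo_tool([
  [[-0.02,-0.053,0],[0,0,0]],
  [[-0.04,-0.105,0],[0,0,0]],
  [[-0.06,-0.158,0],[0,0,0]],
  [[-0.081,-0.21,0],[0,0,0]],
  [[-0.13,-0.233,-0.005],[0,0,-0.1]],
  [[-0.18,-0.256,-0.01],[0,0,-0.2]],
  [[-0.23,-0.279,-0.015],[0,0,-0.312]],
  [[-0.28,-0.302,-0.02],[0,0,-0.312]],
  [[-0.33,-0.325,-0.025],[0,0,-0.312]],
  [[-0.364,-0.34,-0.028],[0,0,-0.312]],
  [[-0.364,-0.34,-0.028],[0,0,-0.312]],
  [[-0.364,-0.34,-0.028],[0,0,-0.312]],
], gripper=0.03)

```text
time_s: 1.65
position: [0.4393, 0.1405, 0.2501]
tcp_rot: [[-0.999, 0.044, -0.002], [0.044, 0.999, 0.0], [0.002, 0.0, -1.0]]
force: [0.5, -0.3, -0.5]
opening: 0.344
```

Request:
servo_tool([
  [[0,0,0],[0,0,0]],
  [[0,0,0],[0,0,0]],
  [[0,0,0],[0,0,0]],
])

```text
time_s: 2.02
position: [0.44, 0.1409, 0.2506]
tcp_rot: [[-0.999, 0.043, -0.0], [0.043, 0.999, 0.0], [0.0, 0.0, -1.0]]
force: [1.3, -0.5, 0.5]
opening: 0.346
```

```bash
python3 - <<'E'
from h import *
from rig import telemetry,eyes
s=telemetry.read_state(); c=eyes.capture("wrist")
cv2.imwrite("pics/w0.png",c["pixels"]); np.savez("w0.npz",p=s["position"],R=s["tcp_rot"],K=c["intrinsics"],T=c["T_tool_cam"])
print(c["intrinsics"],s["position"],s["tcp_rot"],s["opening"],s["time_s"])
E
```

```text
[[309.70691629   0.         325.30303198]
 [  0.         309.70691629 200.18023787]
 [  0.           0.           1.        ]] [0.43997851 0.1408902  0.25060409] [[-9.99092166e-01  4.26009278e-02 -7.40624063e-05]
 [ 4.26009267e-02  9.99092168e-01  1.54899177e-05]
 [ 7.46550549e-05  1.23207283e-05 -9.99999997e-01]] 0.3458024257779534 2.025
```

View pics/w0.png

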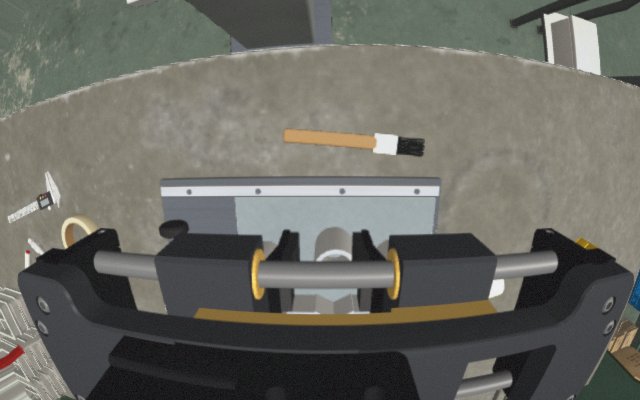

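The wrist view is mostly blocked by the gripper, though the knob shows at about (173,228). I'll work from the top-camera measurements instead, starting with bushing 1 on the left.

```bash
python3 -c "
from h import *
rows([(.503,.2302,.15),(.503,.2302,.043),(.57,.2275,.043)])"
```

```text
at [0.4402 0.1408 0.2506] F [ 0.4 -0.5 -1.4] t 2.08
(0.503, 0.2302, 0.15) [-0.0589, 0.092, 0.1006] [0.0, 0.0, 0.001]
(0.503, 0.2302, 0.043) [-0.0589, 0.092, 0.2076] [0.0, 0.0, 0.001]
(0.57, 0.2275, 0.043) [-0.126, 0.0922, 0.2076] [0.0, 0.0, 0.001]
```

Request:
servo_tool([
  [[-0.02,0.03,0.033],[0,0,0]],
  [[-0.04,0.06,0.067],[0,0,0]],
  [[-0.059,0.092,0.1],[0,0,0]],
  [[-0.059,0.092,0.14],[0,0,0]],
  [[-0.059,0.092,0.18],[0,0,0]],
  [[-0.059,0.092,0.2075],[0,0,0]],
  [[-0.059,0.092,0.2075],[0,0,0]],
  [[-0.066,0.092,0.2075],[0,0,0]],
  [[-0.073,0.092,0.2075],[0,0,0]],
  [[-0.078,0.092,0.2075],[0,0,0]],
  [[-0.083,0.092,0.2075],[0,0,0]],
  [[-0.088,0.092,0.2075],[0,0,0]],
])

```text
time_s: 3.58
position: [0.5319, 0.2285, 0.0433]
tcp_rot: [[-0.999, 0.044, -0.002], [0.044, 0.999, 0.0], [0.002, -0.0, -1.0]]
force: [-2.1, 0.3, 2.5]
opening: 0.348
```

Request:
servo_tool([
  [[-0.005,0,0],[0,0,0]],
  [[-0.01,0,0],[0,0,0]],
  [[-0.015,0,0],[0,0,0]],
  [[-0.02,0,0],[0,0,0]],
  [[-0.025,0,0],[0,0,0]],
  [[-0.03,0,0],[0,0,0]],
  [[-0.034,0,0],[0,0,0]],
  [[-0.038,0,0],[0,0,0]],
])

```text
time_s: 4.58
position: [0.5706, 0.2267, 0.043]
tcp_rot: [[-0.999, 0.044, -0.0], [0.044, 0.999, 0.0], [0.0, -0.0, -1.0]]
force: [-1.6, -0.8, 0.6]
opening: 0.346
```

Request:
servo_tool([
  [[-0.002,0,0],[0,0,0]],
  [[-0.004,0,0],[0,0,0]],
  [[-0.004,0,0],[0,0,0]],
])

```text
time_s: 4.95
position: [0.574, 0.2266, 0.043]
tcp_rot: [[-0.999, 0.044, -0.001], [0.044, 0.999, -0.0], [0.001, -0.0, -1.0]]
force: [-1.9, 0.9, 0.4]
opening: 0.345
```

Request:
servo_tool([
  [[-0.0015,0,0],[0,0,0]],
  [[-0.003,0,0],[0,0,0]],
  [[-0.003,0,0],[0,0,0]],
])

```text
time_s: 5.32
position: [0.5743, 0.2267, 0.0429]
tcp_rot: [[-0.999, 0.044, -0.006], [0.044, 0.999, -0.0], [0.006, -0.0, -1.0]]
force: [-6.9, 1.1, 4.9]
opening: 0.348
```

Request:
servo_tool([
  [[-0.001,0,0],[0,0,0]],
  [[-0.002,0,0],[0,0,0]],
  [[-0.002,0,0],[0,0,0]],
])

```text
time_s: 5.7
position: [0.5745, 0.2269, 0.0429]
tcp_rot: [[-0.999, 0.044, -0.01], [0.044, 0.999, -0.0], [0.01, -0.001, -1.0]]
force: [-10.3, 2.3, 5.8]
opening: 0.346
```

Request:
servo_tool([
  [[-0.001,0,0],[0,0,0]],
  [[-0.0015,0,0],[0,0,0]],
  [[-0.0015,0,0],[0,0,0]],
])

```text
time_s: 6.08
position: [0.5746, 0.227, 0.0428]
tcp_rot: [[-0.999, 0.044, -0.012], [0.044, 0.999, -0.0], [0.012, -0.001, -1.0]]
force: [-13.1, 3.3, 8.0]
opening: 0.348
```

Request:
servo_tool([
  [[0.001,0.001,0],[0,0,0]],
  [[0.001,0.002,0],[0,0,0]],
  [[0.001,0.002,0],[0,0,0]],
])

```text
time_s: 6.45
position: [0.5763, 0.2285, 0.0423]
tcp_rot: [[-0.999, 0.044, -0.007], [0.044, 0.999, -0.001], [0.007, -0.001, -1.0]]
force: [-7.4, 1.5, 1.5]
opening: 0.347
```

Request:
servo_tool([
  [[0,0.001,0],[0,0,0]],
  [[0,0.002,0],[0,0,0]],
  [[0,0.002,0],[0,0,0]],
])

```text
time_s: 6.82
position: [0.5777, 0.23, 0.0423]
tcp_rot: [[-0.999, 0.044, -0.005], [0.044, 0.999, -0.001], [0.005, -0.001, -1.0]]
force: [-5.3, -0.5, 0.9]
opening: 0.345
```

Request:
servo_tool([
  [[0,0.001,0],[0,0,0]],
  [[0,0.002,0],[0,0,0]],
  [[0,0.002,0],[0,0,0]],
])

```text
time_s: 7.2
position: [0.5779, 0.2316, 0.0423]
tcp_rot: [[-0.999, 0.044, -0.005], [0.044, 0.999, -0.002], [0.005, -0.002, -1.0]]
force: [-5.6, -1.7, 0.4]
opening: 0.344
```

Request:
servo_tool([
  [[-0.001,-0.0005,0],[0,0,0]],
  [[-0.002,-0.001,0],[0,0,0]],
  [[-0.002,-0.001,0],[0,0,0]],
])

```text
time_s: 7.58
position: [0.5782, 0.2306, 0.0421]
tcp_rot: [[-0.999, 0.044, -0.008], [0.044, 0.999, -0.002], [0.008, -0.002, -1.0]]
force: [-7.3, -0.8, 1.1]
opening: 0.346
```

Request:
servo_tool([
  [[-0.001,-0.0005,0],[0,0,0]],
  [[-0.002,-0.001,0],[0,0,0]],
  [[-0.002,-0.001,0],[0,0,0]],
])

```text
time_s: 7.95
position: [0.5782, 0.2304, 0.042]
tcp_rot: [[-0.999, 0.044, -0.012], [0.044, 0.999, -0.001], [0.012, -0.001, -1.0]]
force: [-10.4, 1.9, 3.8]
opening: 0.344
```

Request:
servo_tool([
  [[0.02,0,0],[0,0,0]],
  [[0.06,0,0],[0,0,0]],
  [[0.104,0,0],[0,0,0]],
  [[0.104,0,0],[0,0,0]],
  [[0.104,-0.04,0],[0,0,0]],
  [[0.104,-0.08,0],[0,0,0]],
  [[0.104,-0.08,0],[0,0,0]],
])

```text
time_s: 8.82
position: [0.4797, 0.1526, 0.0434]
tcp_rot: [[-0.999, 0.048, 0.004], [0.048, 0.999, -0.0], [-0.004, 0.0, -1.0]]
force: [1.2, 0.0, 0.1]
opening: 0.342
```

```bash
python3 - <<'E'
from h import *
from rig import eyes
rows([(.478,.1496,.043),(.55,.1466,.043)])
i=eyes.capture("top")["pixels"][172:302,245:445]
cv2.imwrite("pics/c1.png",cv2.resize(i,None,fx=4,fy=4,interpolation=cv2.INTER_CUBIC))
E
```

```text
at [0.4797 0.1526 0.0434] F [1.2 0.  0.1] t 8.82
(0.478, 0.1496, 0.043) [0.0015, -0.0031, 0.0004] [0.0, 0.004, -0.004]
(0.55, 0.1466, 0.043) [-0.0705, -0.0027, 0.0007] [0.0, 0.004, -0.004]
```

View pics/c1.png

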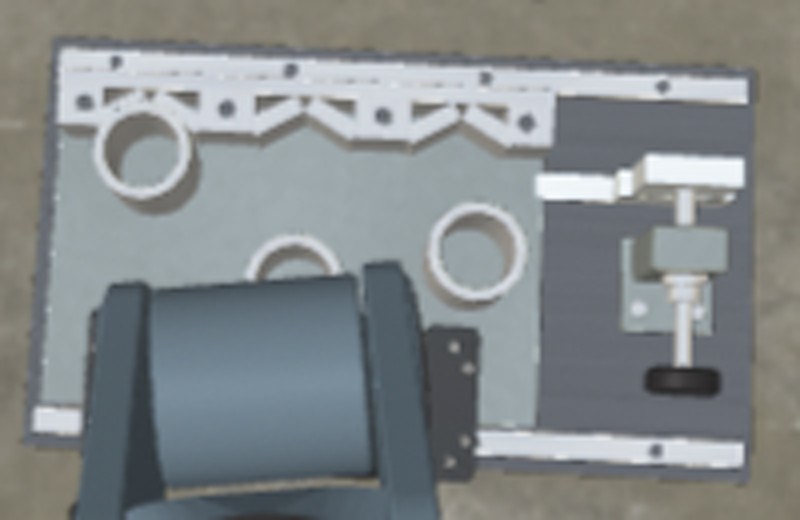

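Bushing 1 now sits in nest 1, with its rim at crop (143,152). Bushing 2 is next.

Request:
servo_tool([
  [[-0.005,-0.003,0],[0,0,-0.004]],
  [[-0.012,-0.003,0],[0,0,-0.004]],
  [[-0.019,-0.003,0],[0,0,-0.004]],
  [[-0.025,-0.003,0],[0,0,-0.004]],
  [[-0.03,-0.003,0],[0,0,-0.004]],
  [[-0.035,-0.003,0],[0,0,-0.004]],
  [[-0.04,-0.003,0],[0,0,-0.004]],
  [[-0.045,-0.003,0],[0,0,-0.004]],
  [[-0.05,-0.003,0],[0,0,-0.004]],
  [[-0.055,-0.003,0],[0,0,-0.004]],
  [[-0.06,-0.003,0],[0,0,-0.004]],
  [[-0.065,-0.003,0],[0,0,-0.004]],
])

```text
time_s: 10.38
position: [0.5418, 0.1489, 0.043]
tcp_rot: [[-0.999, 0.04, 0.0], [0.04, 0.999, 0.0], [-0.0, 0.0, -1.0]]
force: [-2.2, -0.6, -0.2]
opening: 0.345
```

Request:
servo_tool([
  [[-0.005,0,0],[0,0,0]],
  [[-0.01,0,0],[0,0,0]],
  [[-0.014,0,0],[0,0,0]],
  [[-0.018,0,0],[0,0,0]],
  [[-0.021,0,0],[0,0,0]],
  [[-0.021,0,0],[0,0,0]],
])

```text
time_s: 11.12
position: [0.5629, 0.1481, 0.043]
tcp_rot: [[-0.999, 0.04, 0.001], [0.04, 0.999, 0.0], [-0.001, 0.0, -1.0]]
force: [0.1, 0.2, -0.7]
opening: 0.344
```

Request:
servo_tool([
  [[-0.002,0,0],[0,0,0]],
  [[-0.004,0,0],[0,0,0]],
  [[-0.004,0,0],[0,0,0]],
])

```text
time_s: 11.5
position: [0.5667, 0.1479, 0.0431]
tcp_rot: [[-0.999, 0.04, 0.001], [0.04, 0.999, 0.0], [-0.001, 0.0, -1.0]]
force: [-1.7, 0.5, -0.2]
opening: 0.344
```

Request:
servo_tool([
  [[-0.002,0,0],[0,0,0]],
  [[-0.003,0,0],[0,0,0]],
  [[-0.003,0,0],[0,0,0]],
])

```text
time_s: 11.88
position: [0.5697, 0.1478, 0.0431]
tcp_rot: [[-0.999, 0.04, 0.001], [0.04, 0.999, 0.0], [-0.001, 0.0, -1.0]]
force: [-1.7, 1.4, -0.2]
opening: 0.345
```

Request:
servo_tool([
  [[-0.0015,0,0],[0,0,0]],
  [[-0.003,0,0],[0,0,0]],
  [[-0.003,0,0],[0,0,0]],
])

```text
time_s: 12.25
position: [0.5729, 0.1477, 0.0431]
tcp_rot: [[-0.999, 0.04, 0.001], [0.04, 0.999, 0.0], [-0.001, 0.0, -1.0]]
force: [-1.0, 0.6, -0.2]
opening: 0.343
```

Request:
servo_tool([
  [[-0.0015,0,0],[0,0,0]],
  [[-0.003,0,0],[0,0,0]],
  [[-0.003,0,0],[0,0,0]],
])

```text
time_s: 12.62
position: [0.5745, 0.1476, 0.043]
tcp_rot: [[-0.999, 0.04, -0.002], [0.04, 0.999, -0.0], [0.002, -0.0, -1.0]]
force: [-4.9, 0.7, 3.0]
opening: 0.342
```

Request:
servo_tool([
  [[0,-0.001,0],[0,0,0]],
  [[0,-0.002,0],[0,0,0]],
  [[0,-0.002,0],[0,0,0]],
])

```text
time_s: 13.0
position: [0.5745, 0.1461, 0.0429]
tcp_rot: [[-0.999, 0.04, -0.001], [0.04, 0.999, 0.001], [0.001, 0.001, -1.0]]
force: [-5.2, 1.9, 1.8]
opening: 0.343
```

Request:
servo_tool([
  [[0,-0.001,0],[0,0,0]],
  [[0,-0.002,0],[0,0,0]],
  [[0,-0.002,0],[0,0,0]],
])

```text
time_s: 13.38
position: [0.5738, 0.1447, 0.0429]
tcp_rot: [[-0.999, 0.04, -0.002], [0.04, 0.999, 0.001], [0.003, 0.001, -1.0]]
force: [-5.9, 3.5, 3.4]
opening: 0.344
```

Request:
servo_tool([
  [[0,0.001,0],[0,0,0]],
  [[0,0.0025,0],[0,0,0]],
  [[0,0.0025,0],[0,0,0]],
])

```text
time_s: 13.75
position: [0.5747, 0.1464, 0.0429]
tcp_rot: [[-0.999, 0.04, -0.001], [0.04, 0.999, 0.0], [0.001, 0.0, -1.0]]
force: [-4.8, 1.6, 2.5]
opening: 0.346
```

Request:
servo_tool([
  [[-0.001,0.001,0],[0,0,0]],
  [[-0.002,0.0015,0],[0,0,0]],
  [[-0.002,0.0015,0],[0,0,0]],
])

```text
time_s: 14.12
position: [0.5748, 0.1469, 0.0428]
tcp_rot: [[-0.999, 0.039, -0.005], [0.039, 0.999, -0.001], [0.005, -0.001, -1.0]]
force: [-8.0, -1.9, 4.6]
opening: 0.349
```

Request:
servo_tool([
  [[-0.001,0.001,0],[0,0,0]],
  [[-0.001,0.0015,0],[0,0,0]],
  [[-0.001,0.0015,0],[0,0,0]],
])

```text
time_s: 14.5
position: [0.5748, 0.1474, 0.0427]
tcp_rot: [[-0.999, 0.04, -0.008], [0.04, 0.999, -0.002], [0.008, -0.003, -1.0]]
force: [-9.0, -4.5, 6.5]
opening: 0.346
```

Request:
servo_tool([
  [[-0.0005,-0.001,0],[0,0,0]],
  [[-0.001,-0.0015,0],[0,0,0]],
  [[-0.001,-0.0015,0],[0,0,0]],
])

```text
time_s: 14.88
position: [0.5749, 0.147, 0.0427]
tcp_rot: [[-0.999, 0.04, -0.009], [0.04, 0.999, -0.001], [0.009, -0.001, -1.0]]
force: [-11.2, -0.8, 7.3]
opening: 0.344
```

Request:
servo_tool([
  [[0.02,0,0],[0,0,0]],
  [[0.05,0,0],[0,0,0]],
  [[0.085,0,0],[0,0,0]],
  [[0.085,0,0],[0,0,0]],
  [[0.085,-0.045,0],[0,0,0]],
  [[0.085,-0.092,0],[0,0,0]],
  [[0.085,-0.092,0],[0,0,0]],
])

```text
time_s: 15.75
position: [0.4949, 0.0555, 0.0434]
tcp_rot: [[-0.999, 0.045, 0.007], [0.045, 0.999, -0.001], [-0.007, -0.001, -1.0]]
force: [-0.4, 0.1, -0.4]
opening: 0.346
```

```bash
python3 - <<'E'
from h import *
rows([(.5,.0535,.043),(.522,.0535,.043),(.56,.0625,.043),(.571,.062,.043)])
E
```

```text
at [0.4949 0.0555 0.0434] F [-0.4  0.1 -0.4] t 15.75
(0.5, 0.0535, 0.043) [-0.0052, -0.0018, 0.0004] [-0.001, 0.007, -0.001]
(0.522, 0.0535, 0.043) [-0.0272, -0.0008, 0.0006] [-0.001, 0.007, -0.001]
(0.56, 0.0625, 0.043) [-0.0647, 0.0099, 0.0008] [-0.001, 0.007, -0.001]
(0.571, 0.062, 0.043) [-0.0757, 0.0099, 0.0009] [-0.001, 0.007, -0.001]
```

Request:
servo_tool([
  [[-0.005,-0.0015,0],[0,0,0]],
  [[-0.012,-0.001,0],[0,0,0]],
  [[-0.019,-0.001,0],[0,0,0]],
  [[-0.025,-0.001,0],[0,0,0]],
  [[-0.03,0,0],[0,0,0]],
  [[-0.035,0.0015,0],[0,0,0]],
  [[-0.04,0.003,0],[0,0,0]],
  [[-0.045,0.0045,0],[0,0,0]],
  [[-0.05,0.006,0],[0,0,0]],
  [[-0.055,0.0075,0],[0,0,0]],
  [[-0.06,0.009,0],[0,0,0]],
  [[-0.065,0.01,0],[0,0,0]],
])

```text
time_s: 17.25
position: [0.5565, 0.0664, 0.043]
tcp_rot: [[-0.999, 0.04, -0.0], [0.04, 0.999, -0.0], [0.0, -0.0, -1.0]]
force: [-2.2, -0.9, 0.9]
opening: 0.345
```

Request:
servo_tool([
  [[-0.003,0,0],[0,0,0]],
  [[-0.006,0,0],[0,0,0]],
  [[-0.006,0,0],[0,0,0]],
])

```text
time_s: 17.62
position: [0.5626, 0.066, 0.043]
tcp_rot: [[-0.999, 0.04, 0.001], [0.04, 0.999, -0.0], [-0.001, 0.0, -1.0]]
force: [-0.4, -0.9, -0.8]
opening: 0.341
```

Request:
servo_tool([
  [[-0.002,0,0],[0,0,0]],
  [[-0.004,0,0],[0,0,0]],
  [[-0.004,0,0],[0,0,0]],
])

```text
time_s: 18.0
position: [0.5664, 0.0659, 0.0431]
tcp_rot: [[-0.999, 0.04, 0.0], [0.04, 0.999, 0.0], [-0.0, 0.0, -1.0]]
force: [-1.0, -0.0, -0.9]
opening: 0.345
```

Request:
servo_tool([
  [[-0.0015,0,0],[0,0,0]],
  [[-0.003,0,0],[0,0,0]],
  [[-0.003,0,0],[0,0,0]],
])

```text
time_s: 18.38
position: [0.5685, 0.0658, 0.043]
tcp_rot: [[-0.999, 0.04, -0.001], [0.04, 0.999, 0.0], [0.001, 0.0, -1.0]]
force: [-2.1, -0.2, 2.3]
opening: 0.349
```

Request:
servo_tool([
  [[-0.001,-0.001,0],[0,0,0]],
  [[-0.002,-0.002,0],[0,0,0]],
  [[-0.002,-0.002,0],[0,0,0]],
])

```text
time_s: 18.75
position: [0.5687, 0.0644, 0.0429]
tcp_rot: [[-0.999, 0.039, -0.005], [0.039, 0.999, 0.001], [0.005, 0.001, -1.0]]
force: [-6.0, 2.1, 4.0]
opening: 0.343
```

Request:
servo_tool([
  [[-0.001,-0.001,0],[0,0,0]],
  [[-0.002,-0.002,0],[0,0,0]],
  [[-0.002,-0.002,0],[0,0,0]],
])

```text
time_s: 19.12
position: [0.5689, 0.0627, 0.0429]
tcp_rot: [[-0.999, 0.039, -0.008], [0.039, 0.999, 0.002], [0.008, 0.001, -1.0]]
force: [-9.2, 2.7, 7.5]
opening: 0.346
```

Request:
servo_tool([
  [[0,-0.001,0],[0,0,0]],
  [[0,-0.002,0],[0,0,0]],
  [[0,-0.002,0],[0,0,0]],
])

```text
time_s: 19.5
position: [0.569, 0.0606, 0.0429]
tcp_rot: [[-0.999, 0.039, -0.008], [0.039, 0.999, 0.001], [0.008, 0.001, -1.0]]
force: [-8.9, 2.5, 6.5]
opening: 0.349
```

Request:
servo_tool([
  [[-0.001,0.001,0],[0,0,0]],
  [[-0.002,0.002,0],[0,0,0]],
  [[-0.002,0.002,0],[0,0,0]],
])

```text
time_s: 19.88
position: [0.5695, 0.0622, 0.0424]
tcp_rot: [[-0.999, 0.039, -0.011], [0.039, 0.999, 0.001], [0.011, 0.0, -1.0]]
force: [-10.4, 1.0, 5.5]
opening: 0.343
```

Request:
servo_tool([
  [[0.001,0.001,0],[0,0,0]],
  [[0.001,0.002,0],[0,0,0]],
  [[0.001,0.002,0],[0,0,0]],
])

```text
time_s: 20.25
position: [0.5696, 0.0636, 0.0424]
tcp_rot: [[-0.999, 0.039, -0.009], [0.039, 0.999, -0.0], [0.009, -0.0, -1.0]]
force: [-8.6, -1.3, 3.5]
opening: 0.345
```

Request:
servo_tool([
  [[0,0.001,0],[0,0,0]],
  [[0,0.002,0],[0,0,0]],
  [[0,0.002,0],[0,0,0]],
])

```text
time_s: 20.62
position: [0.5694, 0.0646, 0.0423]
tcp_rot: [[-0.999, 0.039, -0.01], [0.039, 0.999, -0.001], [0.01, -0.002, -1.0]]
force: [-8.3, -4.0, 3.8]
opening: 0.344
```

Request:
servo_tool([
  [[0,-0.001,0],[0,0,0]],
  [[0,-0.002,0],[0,0,0]],
  [[0,-0.002,0],[0,0,0]],
])

```text
time_s: 21.0
position: [0.5697, 0.0635, 0.0423]
tcp_rot: [[-0.999, 0.039, -0.009], [0.039, 0.999, 0.0], [0.009, -0.0, -1.0]]
force: [-8.9, -0.7, 3.8]
opening: 0.34
```

Bushing 3 is seated; the three final tool positions are 83.4 and 83.5 mm apart, against 85 nominal. Next I'll retreat, lift and turn for the knob.

Request:
servo_tool([
  [[0.02,0,0],[0,0,0]],
  [[0.05,0,0],[0,0,0]],
  [[0.09,0,0],[0,0,0]],
  [[0.09,0,-0.05],[0,0,0]],
  [[0.09,0,-0.1],[0,0,0]],
  [[0.09,0,-0.13],[0,0,0]],
], gripper=0.034)

```text
time_s: 21.75
position: [0.4869, 0.0668, 0.1759]
tcp_rot: [[-0.999, 0.04, 0.008], [0.04, 0.999, -0.001], [-0.008, -0.0, -1.0]]
force: [0.1, 0.1, -0.2]
opening: 0.391
```

Request:
servo_tool([
  [[0,0,0],[0,0,0.17]],
  [[0,-0.02,0],[0,0,0.34]],
  [[0,-0.04,0],[0,0,0.51]],
  [[0,-0.06,0],[0,0,0.68]],
  [[0,-0.08,0],[0,0,0.85]],
  [[0,-0.1,0],[0,0,1.02]],
  [[0,-0.115,0],[0,0,1.19]],
  [[0,-0.115,0],[0,0,1.36]],
  [[0,-0.115,0],[0,0,1.5708]],
  [[0,-0.115,0],[0,0,1.5708]],
  [[0,-0.115,0],[0,0,1.5708]],
])

```text
time_s: 23.12
position: [0.4802, -0.0481, 0.1732]
tcp_rot: [[0.037, 0.999, 0.002], [0.999, -0.037, -0.001], [-0.001, 0.002, -1.0]]
force: [-0.0, 0.4, -0.6]
opening: 0.387
```

```bash
python3 - <<'E'
from h import *
from rig import eyes,telemetry
rows([(.488,-.054,.17),(.488,-.054,.0805)],Rst()@Ro.from_euler('z',90,degrees=True).as_matrix())
t=eyes.capture("top")["pixels"][172:302,245:445];w=eyes.capture("wrist")["pixels"]
s=eyes.capture("side")["pixels"][150:290,220:380]
cv2.imwrite("pics/full_side.png",s)
r=lambda i,k:cv2.resize(i,k,interpolation=cv2.INTER_CUBIC)
a=np.hstack([r(t,(480,312)),r(s,(320,312))]);b=r(w[50:350,120:520],(384,288))
o=np.zeros((600,800,3),np.uint8);o[:312]=a;o[312:,:384]=b
cv2.imwrite("pics/mix.png",o);cv2.imwrite("pics/t2.png",t)
E
```

```text
at [ 0.4802 -0.0481  0.1732] F [-0.   0.4 -0.6] t 23.12
(0.488, -0.054, 0.17) [-0.0056, 0.008, 0.0032] [0.002, 0.001, 0.006]
(0.488, -0.054, 0.0805) [-0.0056, 0.0078, 0.0927] [0.002, 0.001, 0.006]
```

View pics/mix.png

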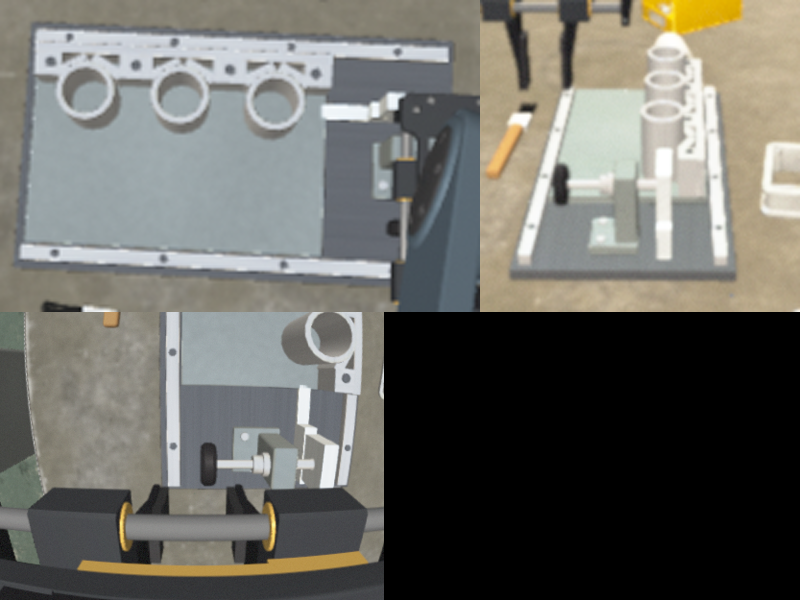

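The row is straight, with rims at mix px (86,93), (180,98) and (275,104), all standing in the nests. The knob is at wrist (337,207) and side (260,232.6), so I'll triangulate it.

```bash
python3 - <<'E'
from h import *
from rig import telemetry
s=telemetry.read_state();d=np.load("w0.npz");K,Tt=d["K"],d["T"]
def wray(u,v):
    q=np.array([u-K[0,2],v-K[1,2]])/K[0,0];t=np.hypot(*q)
    r=np.r_[q/t*np.sin(t),np.cos(t)]
    R=s["tcp_rot"]; return s["position"]+R@Tt[:3,3],R@Tt[:3,:3]@r
S=np.array([[.9994,-.0126,.0307,.5811],[-.0332,-.4261,.9041,-.8177],[.0017,-.9046,-.4263,.5084]])
o1,r1=wray(336.7,207.3);o2=S[:,3];r2=S[:,:3]@np.array([(260-315.87)/414.86,(232.6-199.6)/414.86,1])
A=np.c_[r1,-r2];k=np.linalg.lstsq(A,o2-o1,rcond=None)[0]
print(o1+k[0]*r1,o2+k[1]*r2)
for z in(.074,.082):print(o1+r1*(z-o1[2])/r1[2])
E
```

```text
[ 0.49095722 -0.0544352   0.07349103] [ 0.48958651 -0.05459438  0.07350015]
[ 0.49094271 -0.05428103  0.074     ]
[ 0.49071452 -0.05185768  0.082     ]
```

Request:
servo_tool([
  [[-0.006,0.01,0.01],[0.002,0,0.006]],
  [[-0.006,0.01,0.03],[0.002,0,0.006]],
  [[-0.006,0.01,0.05],[0.002,0,0.006]],
  [[-0.006,0.01,0.065],[0.002,0,0.006]],
  [[-0.006,0.01,0.075],[0.002,0,0.006]],
  [[-0.006,0.01,0.083],[0.002,0,0.006]],
  [[-0.006,0.01,0.09],[0.002,0,0.006]],
  [[-0.006,0.01,0.09],[0.002,0,0.006]],
])

```text
time_s: 24.28
position: [0.4891, -0.0541, 0.0827]
tcp_rot: [[0.046, 0.999, -0.003], [0.999, -0.046, 0.0], [0.0, -0.003, -1.0]]
force: [0.5, 0.9, 0.2]
opening: 0.393
```

```bash
python3 - <<'E'
from h import *
from rig import eyes
s=eyes.capture("side")["pixels"][190:270,220:330];w=eyes.capture("wrist")["pixels"][130:330,200:460]
cv2.imwrite("pics/k1.png",np.vstack([cv2.resize(s,(550,300),interpolation=2),cv2.resize(w,(550,300),interpolation=2)]))
E
```

```text
(no output)
```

View pics/k1.png

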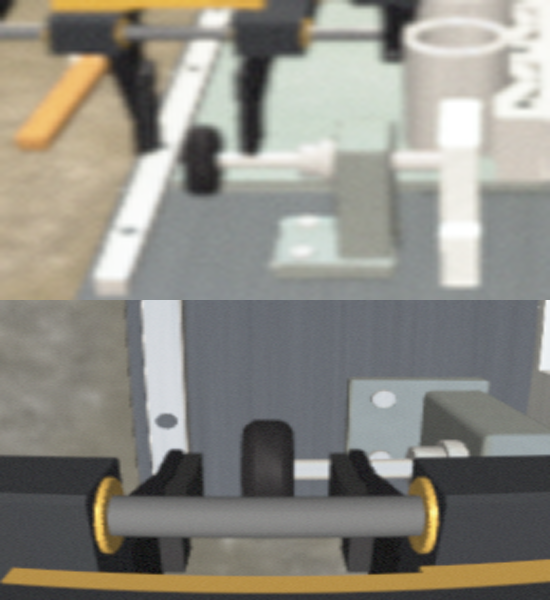

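The fingers straddle the knob: in the side view it sits at (203,160), between fingers at 148 and 250. Closing now.

Request:
servo_tool([
  [[0,0,0],[0,0,0]],
  [[0,0,0],[0,0,0]],
  [[0,0,0],[0,0,0]],
  [[0,0,0],[0,0,0]],
  [[0,0,0],[0,0,0]],
], gripper=0.005)

```text
time_s: 25.0
position: [0.4899, -0.0542, 0.0833]
tcp_rot: [[0.046, 0.999, -0.001], [0.999, -0.046, -0.0], [-0.0, -0.001, -1.0]]
force: [1.4, 0.2, 0.8]
opening: 0.154
```

Request:
servo_tool([
  [[0,-0.003,0],[0,0,0]],
  [[0,-0.006,0],[0,0,0]],
  [[0,-0.009,0],[0,0,0]],
  [[0,-0.012,0],[0,0,0]],
  [[0,-0.015,0],[0,0,0]],
  [[0,-0.015,0],[0,0,0]],
])

```text
time_s: 25.75
position: [0.4781, -0.0538, 0.0833]
tcp_rot: [[0.047, 0.999, 0.006], [0.999, -0.047, -0.001], [-0.001, 0.006, -1.0]]
force: [7.1, 3.3, -3.5]
opening: 0.156
```

Request:
servo_tool([
  [[0,-0.002,0],[0,0,0]],
  [[0,-0.004,0],[0,0,0]],
  [[0,-0.006,0],[0,0,0]],
  [[0,-0.008,0],[0,0,0]],
  [[0,-0.01,0],[0,0,0]],
  [[0,-0.01,0],[0,0,0]],
])

```text
time_s: 26.5
position: [0.4691, -0.0535, 0.0834]
tcp_rot: [[0.047, 0.999, 0.008], [0.999, -0.047, -0.001], [-0.001, 0.008, -1.0]]
force: [8.5, 5.8, -5.0]
opening: 0.15
```

Request:
servo_tool([
  [[0,-0.001,0],[0,0,0]],
  [[0,-0.0025,0],[0,0,0]],
  [[0,-0.0025,0],[0,0,0]],
])

```text
time_s: 26.88
position: [0.4669, -0.0534, 0.0834]
tcp_rot: [[0.048, 0.999, 0.009], [0.999, -0.048, -0.001], [-0.001, 0.009, -1.0]]
force: [10.0, 5.0, -6.5]
opening: 0.153
```

Request:
servo_tool([
  [[0,-0.001,0],[0,0,0]],
  [[0,-0.002,0],[0,0,0]],
  [[0,-0.002,0],[0,0,0]],
])

```text
time_s: 27.25
position: [0.4658, -0.0534, 0.0834]
tcp_rot: [[0.048, 0.999, 0.011], [0.999, -0.048, -0.002], [-0.001, 0.011, -1.0]]
force: [12.0, 6.1, -8.6]
opening: 0.155
```

Request:
servo_tool([
  [[0.001,-0.001,0],[0,0,0]],
  [[0.0015,-0.002,0],[0,0,0]],
  [[0.0015,-0.002,0],[0,0,0]],
])

```text
time_s: 27.62
position: [0.4658, -0.0533, 0.0835]
tcp_rot: [[0.047, 0.999, 0.014], [0.999, -0.047, -0.004], [-0.003, 0.015, -1.0]]
force: [13.5, 1.0, -11.1]
opening: 0.155
```

Request:
servo_tool([
  [[0.001,0,0],[0,0,0]],
  [[0.001,0,0],[0,0,0]],
  [[0.001,0,0],[0,0,0]],
  [[0.001,0,0],[0,0,0]],
])

```text
time_s: 28.12
position: [0.4658, -0.0532, 0.0835]
tcp_rot: [[0.047, 0.999, 0.014], [0.999, -0.046, -0.005], [-0.005, 0.014, -1.0]]
force: [11.5, -2.9, -11.3]
opening: 0.156
```

```bash
python3 - <<'E'
from h import *
from rig import eyes,telemetry
s=telemetry.read_state();print(s["time_s"],s["position"],s["force"],s["opening"])
s=eyes.capture("side")["pixels"][190:270,220:350];w=eyes.capture("top")["pixels"][172:302,245:445]
cv2.imwrite("pics/k2.png",np.vstack([cv2.resize(s,(450,277),interpolation=2),cv2.resize(w,(450,293),interpolation=2)]))
E
```

```text
28.125 [ 0.46584708 -0.05317533  0.08345874] [ 11.49650337  -2.94496573 -11.32241617] 0.15610452138539535
```

View pics/k2.png

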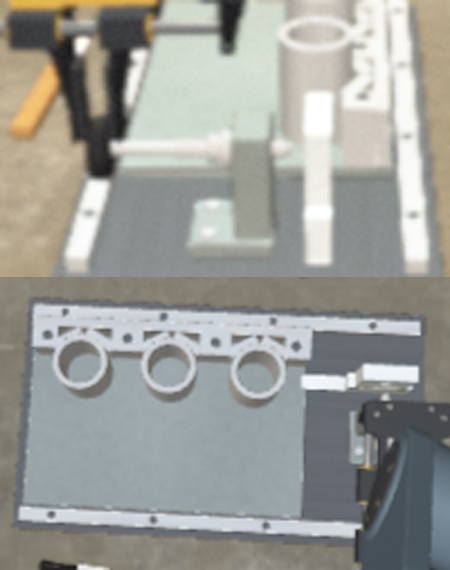

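The pin is out of the lug hole, with its tip at side crop (290,147) short of the lug at 305. The knob is still gripped at its stop, and all three bushings stand in their nests, so I'm handing in.

```bash
python3 -c "
from rig import order,telemetry
print(order.hand_in()); s=telemetry.read_state();print(s['time_s'],s['position'],s['opening'])"
```

```text
the job is handed in; nothing more can be done
None
the job is handed in; nothing more can be done
```

I pushed the three bushings home into their V nests, then pulled the index plunger fully back. I handed the job in at about 28 s with the fingers still holding the knob.

- **Bushings:** I pushed each one with a two-finger cradle until it stopped under about 10 N, and moved it slightly sideways to confirm it sat against both faces of its nest. The final tool positions were 83.4 and 83.5 mm apart, against 85 mm nominal, and in line to about 1 mm. The last top picture shows all three upright in their nests.
- **Plunger:** The knob moved back 24.1 mm and stopped there even when I pulled further, with about 11–13 N of pull. The last side picture shows the pin clear of the lug. The gripper opening was about 13.5 mm, which matches the 14 mm thick knob.
- **Disagreements:** The top camera put bushing 1's rim about 4 mm short of where the tool contact put it, further than the 2 mm calibration error. It also read the rim spacing as 81–82 mm, but it read the bed about 1% short too. I relied on the contact forces and did not measure seating exactly from the images. A side force of up to 6 N built up during the pull, and I cut it to about 3 N by shifting the tool slightly.
- **Bystanders:** I made no move near the lying bushing, the cast frame or the brush, but I did not measure their positions again at the end.

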